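Third hand for a regulator on a sprung stop

ROBOT

A 6-joint arm with a two-finger parallel gripper is mounted at the origin on the work surface. World frame = base frame: x ahead of the robot, y to its left, z up, the work surface at z = 0. Lengths are in mm, angles in rad, forces in N, time in s.
With the tool pointing down it reaches from about 375 to 975 mm from the base axis. Payload 3.8 kg.
Tool frame: the origin (TCP) lies on the centre line of the jaws, within the pads' length; the fingertips stand robot.tips_ahead ahead of it and the grasp point (between the pads) lies 5 mm behind it (robot.tips_ahead is the distance from the TCP to the fingertips, in mm); z points along the fingers, y is the line along which they close (so a half turn about z gives the same grasp; the last joint's range is limited). The gripper opens to 88 mm and grips with 3 to 60 N. Pads are 18 mm wide; open, the fingers measure 123 mm over their backs; the gripper's body (75 mm by 187 mm) begins 45 mm behind the grasp point.
Start: joints at [-1.285, 0.264, 1.604, -0, 1.274, -0.037], TCP at [214.12, -640.133, 252.706] pointing down, gripper open.
Joint ranges: [-2.63, 2.63], [-0.94, 2.18], [0.31, 2.57], [-1.31, 4.45], [0, 2.66], [-2.55, 2.55]. Speed limits (rad/s): [2.57, 2.57, 3.14, 3.14, 3.14, 3.14].

INTERFACE

Orientations are given as a rotation vector (axis times angle).
In Python, from bench import sense, vision, ticket, robot gives the robot as it stands.
- The arm moves only by the tool send_rows, never from a script. Its argument "plan" is a list of rows, each an object with "translation": the shift along the tool's x, y, z in mm, a list of three; "yaw": the turn about the tool's z in degrees; "fingers": the gripper command: -1 is shut, 1 is fully open, values between are in proportion. A call has 1 to 12 rows; each row shifts and turns the commanded pose from where the row before left it, along the tool's axes as they then stand; what a row does not reach is not made up. A row lasts 1/12 s, in which the tool goes at most 41.7 mm and 7.16 degrees, less where a joint would pass 70% of its speed; a pose out of reach is approached as far as the arm can. A call is refused whole if a number of a shift passes 41.7 or a number of a turn 7.16, either way. A call with a gripper value outside its range is refused whole. The fingers move at their own pace and stop on an object; the grip force is fixed at half the most. Time passes only in rows, so rows that do not move let the fingers close. It gives the time, the measured TCP pose, the force, the opening and the grip force at its end, in the units of the state.
- sense(): the state, without advancing time (a new reading comes with each control period).
- vision.read_camera(name): name is "scene" or "top" or "wrist"; returns (picture, depth): 420x560x3 uint8, red, green, blue; 420x560 float32, mm along the optical axis (not along the pixel's ray), 0 where there is no reading.
- vision.camera_model(name): a dict with "vfov" (degrees; the focal length in pixels is half the picture's height over the tangent of half this angle, whatever the lens; pixels are square), "cx", "cy" (the principal point, pixels), "xyz" and "orientation" of the camera in the world. Camera axes: x right, y up, looking along -z (the intrinsics and any distortion apply to the point x, -y, -z); pixel columns grow to the right and rows downward; lengths in mm; the calibration is good to about 2 mm. A picture is of the moment at which its call begins: read the wrist's pose just before it. camera_model takes no time and is no camera call; for the wrist camera it gives the pose at the moment of the call.
- ticket.sign_off(): hands the job in; it is judged then, once.
The state is a dict: "t": time; "qpos": joint angles; "dq": joint speeds; "joint_efforts": joint torques, N m; "eef_pos": TCP position; "tool_rot": TCP orientation; "ft_force": force on the tool from outside, world axes, zero at the start; "ft_torque": the same for the moment, N m; "opening": opening from 0.0 (shut) to 1.0 (fully open); "finger_force": force on a finger pad.
Only numpy, scipy, OpenCV 4.12 (cv2) and the standard library are available. Lean on these libraries where they do the work, as an engineer would, in place of code of your own. Each camera call takes 0.05 s, during which the arm holds its last target. There are 200 camera calls.

TASK

On the game board one sprung stop already has its regulator screwed on; find the stop that is still empty. Pick up the loose regulator, keep it upright and press its flat metal back squarely and centrally against the empty stop's face plate, with its foot on the board or a hair above it, until the plate is pushed back about half of its 22 mm spring travel (some 5 or 6 N; never onto the end stop). Hold it there steadily so that a colleague can drive the screw: finish while still holding and pressing, do not let go, and leave the other things on the bench alone.

Things in the scene. Friction and masses are not known exactly. Their poses are not given: they have to be found in the camera images.
- reg_centre (a point): Centre of the loose regulator, 24 mm above its foot. It stands on a blue mat 2 mm thick: black ceramic block 36 tall with a flat steel back plate 3 thick, 48 tall, whose ear with a screw hole rises above the ceramic. Over all 28 deep (x), 32 wide (y), 48 tall, about 90 g. x points out of the metal back (away from the robot, within 0.7 rad), z up. Grasp across its 32 mm width.
- reg_back (a point): Middle of the loose regulator's flat metal back: 14 mm along +x from its centre, 24 mm above its foot; axes as for the regulator.
- fitted_centre (a point): Centre (24 mm above the foot) of the regulator that is already screwed on: the same make, fixed, standing on the board with its back against the face plate of one of the two stops, a screw head on its ear. Which stop it occupies changes.
- stop_left (a joint): Sprung stop on the board's left side (+ y of the turntable): how far (m) its face plate is pushed back along the turntable's +x, away from the robot. 0 at rest, 0.011 half-way, 0.022 on its end stop. Spring 500 N/m, no preload: half-way takes 5.5 N; it springs back when let go.
- stop_right (a joint): Sprung stop on the board's right side (- y of the turntable): how far (m) its face plate is pushed back along the turntable's +x, away from the robot. 0 at rest, 0.011 half-way, 0.022 on its end stop. Spring 500 N/m, no preload: half-way takes 5.5 N; it springs back when let go.
- left_face (a point): Centre of the front of the left stop's aluminium face plate (30 wide, 46 tall), 24 mm above the board's top; moves with the plate. x points into the plate (push direction), y left along the face, z up. 37 mm behind the face is a housing 30 wide, 42 tall. The stops are 100 mm apart, faces in one plane; the board is bare for 35 mm in front of them, but for the fitted regulator.
- right_face (a point): Centre of the front of the right stop's aluminium face plate (30 wide, 46 tall), 24 mm above the board's top; moves with the plate. x points into the plate (push direction), y left along the face, z up. 37 mm behind the face is a housing 30 wide, 42 tall. The stops are 100 mm apart, faces in one plane; the board is bare for 35 mm in front of them, but for the fitted regulator.
- turntable: Locked, immovable turntable: a grey disc 260 across with the green game board (160 along x, 230 along y) on it. Origin on its axis at bench height; the board's top is 40 mm above the bench. Its x axis is the push direction of both stops. Chips 4 mm tall lie along the board's front edge.
- extractor: Bystander: yellow plastic pin extractor, a rod 16 thick, 130 long, lying along its x on the bench; origin under its middle. Leave it alone.
- trackball_ring: Bystander: chrome trackball ring, 74 across, 10 tall, flat on the bench; origin at the centre of its underside. Leave it alone.
- red_knob: Bystander: anodised aluminium knob, 32 across, 18 tall, standing on the bench; origin at the centre of its underside. Leave it alone.
Mind the look-alikes: they are no part of the job. What is shaped like the part that bears reg_centre but green or yellow is not meant.

How it is judged:
By the outcome, as a careful person would: the job done as asked, in the order asked, and still so for the second after the job is handed in, while the arm keeps its last pose, push and grip.
It also fails if it takes over 48 s, if anything falls off the work surface, if the arm or the gripper's body presses on something with over 40 N, if the wrist force passes 120 N, or if a joint passes its speed limit or range.

## Working session

There is one attempt and no reset: what is moved stays moved. The work goes in short steps, Python scripts to look and compute and a tool call to move; the robot and the scene stay as the last step left them, time stands still between calls to the robot, and variables do not carry over. Pictures are saved under pics/ and viewed, at most 10 in all, crops included, and the job is handed in when it is done.

Besides the shell and the picture viewer there is one more tool, called after "Call:" as a command line: name --argument value ..., lists and objects as JSON in quotes. send_rows: Moves the arm, as the interface text tells. Its arguments: {"type":"object","properties":{"plan":{"type":"array","items":{"type":"object","properties":{"translation":{"type":"array","items":{"type":"number"}},"yaw":{"type":"number"},"fingers":{"type":"number"}}}}},"required":["plan"]}

```bash
ls; mkdir -p pics
cat > h.py <<'E'
import numpy as np, cv2
from scipy.spatial.transform import Rotation as R
from bench import sense, vision, ticket, robot
def K(m,shape=(420,560)):
    f=shape[0]/2/np.tan(np.radians(m['vfov'])/2); return f
def shot(n,fn):
    m=vision.camera_model(n); im,d=vision.read_camera(n)
    cv2.imwrite(f'pics/{fn}.png',im[:,:,::-1]); np.savez(f'pics/{fn}.npz',im=im,d=d,m=np.array(m,dtype=object)); return m,im,d
def load(fn):
    z=np.load(f'pics/{fn}.npz',allow_pickle=True); return z['m'].item(),z['im'],z['d']
def rot(m):
    o=np.array(m['orientation']); return R.from_rotvec(o).as_matrix() if o.size==3 else o.reshape(3,3)
def ray(m,u,v):
    f=K(m); c=np.array([(u-m['cx'])/f,-(v-m['cy'])/f,-1.0]); return rot(m)@c
def onplane(m,u,v,z):
    r=ray(m,u,v); p=np.array(m['xyz']); return p+r*(z-p[2])/r[2]
def bydepth(m,u,v,d): return np.array(m['xyz'])+ray(m,u,v)*d
def proj(m,P):
    c=rot(m).T@(np.array(P)-np.array(m['xyz'])); f=K(m); return m['cx']+f*c[0]/-c[2], m['cy']-f*c[1]/-c[2]
E
python3 - <<'E'
from h import *
s=sense(); print(s); print(robot.tips_ahead,[a for a in dir(robot) if a[0]!='_'])
ims=[]
for n in ('scene','top'):
    m,im,d=shot(n,n+'0'); print(n,m, (d>0).mean()); ims.append(im)
E
```

```text
pics
{'t': 0.0, 'qpos': array([-1.28486619e+00,  2.64719477e-01,  1.60537472e+00, -1.54671044e-05,
        1.27365251e+00, -3.69072995e-02]), 'dq': array([ 5.77580990e-04, -1.59955673e-03, -8.04044438e-04,  2.70844373e-05,
       -1.14652676e-04,  1.17951163e-03]), 'joint_efforts': array([ 3.58722755e-04, -5.02116644e+01, -3.56877887e+01,  7.29071209e-02,
        2.94454931e-02, -1.94258205e-04]), 'eef_pos': array([ 213.9500408 , -639.4911147 ,  251.41024594]), 'tool_rot': array([-3.09864382e+00, -5.04576325e-01,  4.42948951e-04]), 'ft_force': array([-0.13380464, -0.68676381, -0.34606752]), 'ft_torque': array([-0.01451292,  0.00989469,  0.04352147]), 'finger_force': 0.0, 'opening': 1.0021497537852229}
14.0 ['PlanningError', 'tips_ahead']
scene {'vfov': 51.02040414844532, 'cx': 282.158006208803, 'cy': 209.94423364754627, 'xyz': array([ 963.01933972, -749.4159911 ,  760.32545648]), 'orientation': array([0.83606143, 0.23639807, 0.49725287])} 0.9960416666666667
top {'vfov': 43.073567911619485, 'cx': 278.0109613886853, 'cy': 208.58867310126251, 'xyz': array([ 379.48953996,  -96.18003692, 1202.55791239]), 'orientation': array([ 0.14754712, -0.11605127, -1.56682848])} 0.9961054421768708
```

View pics/scene0.png

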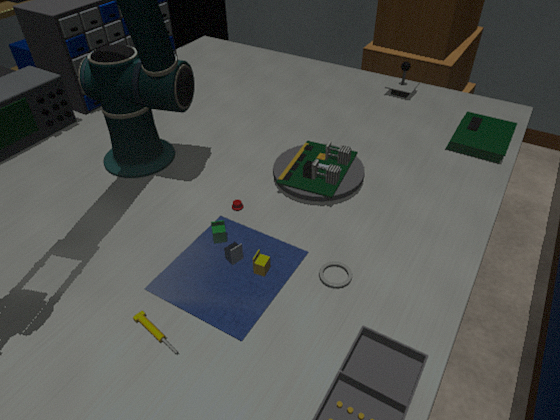

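View pics/top0.png

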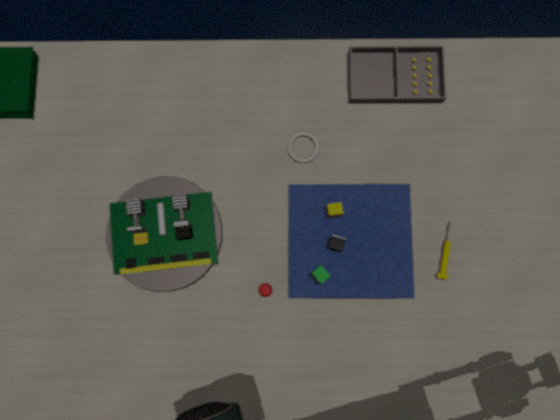

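The scene picture shows a mat with a green block (220,230), a dark block (233,252) and a yellow block (261,263), and the board with its stops near (320,165). In the top picture, the mat blocks are green (320,274), black/grey (337,243) and yellow (335,209). The stops' faces are at (134,229) on the left and (181,224) on the right, with a black block in front of the right one. The black block on the mat fits the description; I'll check it in an enlarged crop.

Run:
```python
from h import *
_,a,_=load('top0');_,b,_=load('scene0')
g=lambda im,x0,x1,y0,y1:cv2.resize(im[y0:y1,x0:x1],(400,300),interpolation=cv2.INTER_CUBIC)
o=np.vstack([np.hstack([g(a,104,224,185,275),g(a,290,370,200,260)]),np.hstack([g(b,270,370,132,207),g(b,200,280,213,273)])])
o=np.clip(o.astype(float)*1.6,0,255).astype(np.uint8)
cv2.imwrite('pics/crop1.png',o[:,:,::-1])
m,im,d=load('top0')
for n,u,v in [('black',337,243),('yel',335,209),('green',320,274),('boardblk',184,232),('lface',134,229),('rface',181,224),('yellowchip',140,238),('board',150,250)]:
    print(n,bydepth(m,u,v,d[v,u]).round(1))
```

```text
black [ 500.2 -202.1   37. ]
yel [ 575.7 -198.9   37.9]
green [ 432.6 -164.    38.1]
boardblk [520.1 127.9  74.9]
lface [524.6 231.3  90.6]
rface [535.5 132.2  88.4]
yellowchip [511.2 231.8  40.4]
board [484.8 209.1  38.4]
```

View pics/crop1.png

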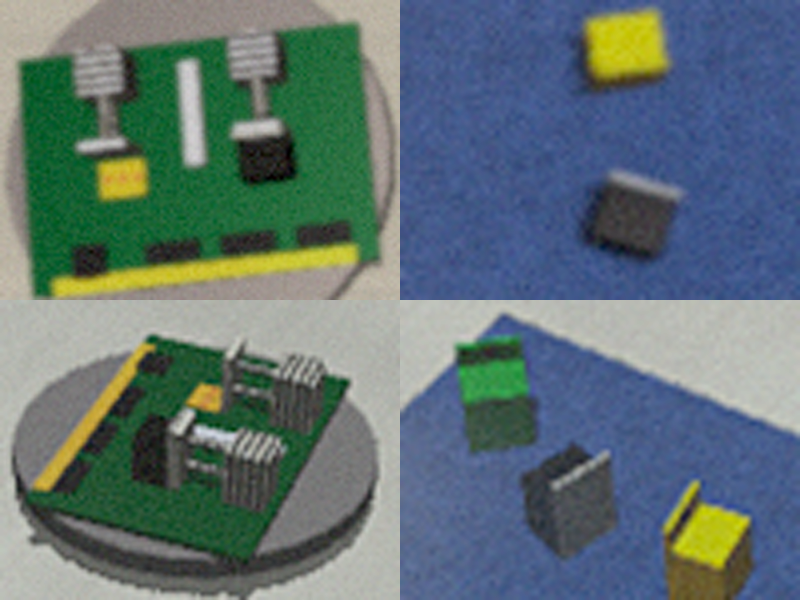

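The crop shows the left stop (crop 105,145, with only a flat orange label on the board in front of it) is empty. The right stop has the black fitted regulator (268,158). On the mat, the black block with the steel back (645,215) is the loose regulator, its back facing away from the robot; the green and yellow ones are look-alikes.

```bash
cat >> h.py <<'E'
def totool(dw):
    return R.from_rotvec(sense()['tool_rot']).as_matrix().T@np.array(dw,float)
E
python3 - <<'E'
from h import *
s=sense();m=vision.camera_model('wrist');print(m)
T=R.from_rotvec(s['tool_rot']).as_matrix()
print(T.round(3)); print('cam in tool',T.T@(m['xyz']-s['eef_pos']), 'view',(T.T@rot(m)).round(3))
print(totool([470-214,-205+640,0]))
E
```

```text
{'vfov': 61.04165404424885, 'cx': 278.37021664527424, 'cy': 208.6363249811795, 'xyz': array([ 291.71123758, -613.14647125,  383.47112097]), 'orientation': array([-0.27416549,  0.20137693, -1.23691156])}
[[ 0.948  0.317 -0.001]
 [ 0.317 -0.948  0.002]
 [ 0.    -0.002 -1.   ]]
cam in tool [  82.15414463   -0.64931484 -131.94804759] view [[-0.     0.95   0.313]
 [ 1.     0.     0.001]
 [ 0.001  0.313 -0.95 ]]
[ 380.75015406 -331.34547722    0.70349442]
```

Call:
send_rows --plan '[{"translation": [30, -25, 0], "yaw": 2.7, "fingers": 1}]'

```text
t: 0.18
eef_pos: [231.8, -610.3, 251.4]
tool_rot: [3.111, 0.425, -0.004]
ft_force: [0.7, 0.2, -0.0]
opening: 1.002
finger_force: 0.0
```

```bash
python3 -c "
from h import *
s=sense();print(s['t'],s['eef_pos'],s['tool_rot']);print(totool(np.array([505,-212,200])-s['eef_pos']))"
```

```text
0.1833 [ 231.80082638 -610.34718239  251.38842916] [ 3.11127014  0.42452836 -0.0036401 ]
[ 370.05980741 -310.65176902   50.10243685]
```

Call:
send_rows --plan '[{"translation": [30.5, -26, 4], "yaw": 0, "fingers": 1}, {"translation": [30.5, -26, 4], "yaw": 0, "fingers": 1}, {"translation": [30.5, -26, 4], "yaw": 0, "fingers": 1}, {"translation": [30.5, -26, 4], "yaw": 0, "fingers": 1}, {"translation": [30.5, -26, 4], "yaw": 0, "fingers": 1}, {"translation": [30.5, -26, 4], "yaw": 0, "fingers": 1}, {"translation": [30.5, -26, 4], "yaw": 0, "fingers": 1}, {"translation": [30.5, -26, 4], "yaw": 0, "fingers": 1}, {"translation": [30.5, -26, 4], "yaw": 0, "fingers": 1}, {"translation": [30.5, -26, 4], "yaw": 0, "fingers": 1}, {"translation": [30.5, -26, 4], "yaw": 0, "fingers": 1}, {"translation": [30.5, -26, 4], "yaw": 0, "fingers": 1}]'

```text
t: 1.18
eef_pos: [502.3, -205.1, 204.2]
tool_rot: [-3.112, -0.432, 0.001]
ft_force: [0.9, -0.7, 0.2]
opening: 1.001
finger_force: 0.0
```

Call:
send_rows --plan '[{"translation": [0, 0, 0], "yaw": 6.2, "fingers": 1}, {"translation": [0, 0, 0], "yaw": 6.2, "fingers": 1}, {"translation": [0, 0, 0], "yaw": 6.2, "fingers": 1}, {"translation": [0, 0, 0], "yaw": 6.2, "fingers": 1}, {"translation": [0, 0, 0], "yaw": 6.2, "fingers": 1}, {"translation": [0, 0, 0], "yaw": 0, "fingers": 1}, {"translation": [0, 0, 0], "yaw": 0, "fingers": 1}]'

```text
t: 1.77
eef_pos: [501.6, -206.9, 204.3]
tool_rot: [-3.114, 0.411, 0.001]
ft_force: [-0.9, 0.4, -0.2]
opening: 0.998
finger_force: 0.0
```

Run:
```python
from h import *
s=sense();print(s['t'],s['eef_pos'],s['tool_rot'],s['dq'].round(3))
m,im,d=shot('wrist','w1')
print(proj(m,[500,-202,37]))
# segment: points above mat near regulator
v,u=np.mgrid[0:420,0:560]
f=K(m); c=np.stack([(u-m['cx'])/f,-(v-m['cy'])/f,-np.ones_like(u,float)],-1)*d[...,None]
P=c@rot(m).T+m['xyz']
np.save('pics/w1P.npy',P)
mk=(np.hypot(P[...,0]-500,P[...,1]+202)<45)&(P[...,2]>8)&(d>0)
for z0,z1 in [(8,30),(34,41),(44,55)]:
    k=mk&(P[...,2]>z0)&(P[...,2]<z1); q=P[k]; print(z0,k.sum(),q.mean(0).round(1) if k.sum() else '',cv2.minAreaRect(q[:,:2].astype(np.float32)) if k.sum()>5 else '')
```

```text
1.7667 [ 501.64751767 -206.90602081  204.31243755] [-3.11437782e+00  4.10823804e-01  1.13078497e-03] [-0.003 -0.001 -0.003 -0.001  0.    -0.01 ]
(np.float64(274.7201439543432), np.float64(192.82785699109414))
8 186 [ 513.3 -204.9   19.4] ((513.2017822265625, -205.02574157714844), (31.802593231201172, 0.8104687929153442), 72.77051544189453)
34 919 [ 498.6 -200.6   38. ] ((500.14227294921875, -201.39564514160156), (31.40201759338379, 28.38729476928711), 73.82485961914062)
44 198 [ 512.2 -205.    49.1] ((512.0321044921875, -204.79014587402344), (31.599655151367188, 3.5923445224761963), 72.81121063232422)
```

View pics/w1.png

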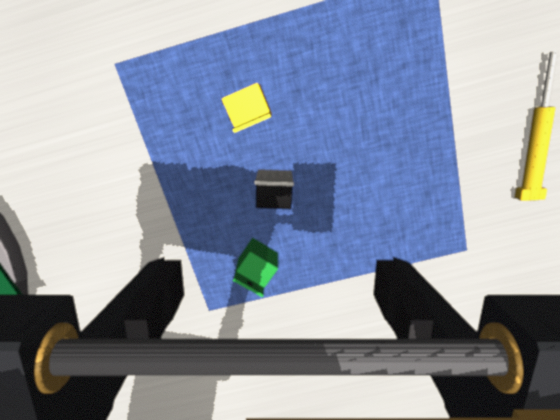

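The wrist view shows the black regulator at (274,190) with its steel edge at (274,183), yellow at (246,105) and green at (257,267). The top and wrist views agree: centre (500,-201), top at about 49 mm, yaw -17°.

Call:
send_rows --plan '[{"translation": [0, 0, 0], "yaw": 2.2, "fingers": 1}, {"translation": [0, 0, 30], "yaw": 0, "fingers": 1}, {"translation": [0, 0, 30], "yaw": 0, "fingers": 1}, {"translation": [0, 0, 30], "yaw": 0, "fingers": 1}, {"translation": [0, 0, 20], "yaw": 0, "fingers": 1}, {"translation": [0, 0, 0], "yaw": 0, "fingers": 1}, {"translation": [0, 0, 0], "yaw": 0, "fingers": 1}]'

```text
t: 2.4
eef_pos: [500.8, -206.6, 93.6]
tool_rot: [-3.105, 0.473, 0.005]
ft_force: [-0.1, -0.4, 0.8]
opening: 0.998
finger_force: 0.0
```

Run:
```python
from h import *
s=sense();T=R.from_rotvec(s['tool_rot']).as_matrix();print(s['eef_pos'],np.degrees(np.arctan2(T[1,0],T[0,0])),T[:,2],totool(np.array([499.9,-201.1,22])-s['eef_pos']))
m,im,d=shot('wrist','w2')
v,u=np.mgrid[0:420,0:560];f=K(m)
P=(np.stack([(u-m['cx'])/f,-(v-m['cy'])/f,-np.ones_like(u,float)],-1)*d[...,None])@rot(m).T+m['xyz']
mk=(np.hypot(P[...,0]-500,P[...,1]+202)<28)&(d>0)
for z0,z1 in [(-5,6),(8,30),(34,41),(44,55)]:
    q=P[mk&(P[...,2]>z0)&(P[...,2]<z1)]
    if len(q)>5: print(z0,len(q),np.median(q,0).round(1),cv2.minAreaRect(q[:,:2].astype(np.float32)))
```

```text
[ 500.76698073 -206.64528255   93.56687573] -17.332737373108454 [-0.00303259  0.00142929 -0.99999438] [-2.24199877 -5.00219358 71.57702855]
-5 2248 [ 513.1 -211.2    2.1] ((503.6195983886719, -203.55809020996094), (55.81792068481445, 47.9389533996582), 67.04063415527344)
8 613 [ 513.3 -205.2   20.2] ((513.3343505859375, -205.1174774169922), (31.780256271362305, 1.2036476135253906), 72.9811019897461)
34 1909 [ 498.2 -200.9   38.1] ((500.4805908203125, -201.12850952148438), (32.07042694091797, 28.051816940307617), 72.67218780517578)
44 552 [ 512.7 -204.3   49.4] ((512.1017456054688, -204.76596069335938), (31.730592727661133, 4.026400566101074), 73.7275619506836)
```

Call:
send_rows --plan '[{"translation": [-2, -5, 25], "yaw": 0, "fingers": 1}, {"translation": [0, 0, 25], "yaw": 0, "fingers": 1}, {"translation": [0, 0, 21], "yaw": 0, "fingers": 1}, {"translation": [0, 0, 0], "yaw": 0, "fingers": 1}, {"translation": [0, 0, 0], "yaw": 0, "fingers": 0}, {"translation": [0, 0, 0], "yaw": 0, "fingers": -1}, {"translation": [0, 0, 0], "yaw": 0, "fingers": -1}, {"translation": [0, 0, 0], "yaw": 0, "fingers": -1}, {"translation": [0, 0, 0], "yaw": 0, "fingers": -1}, {"translation": [0, 0, 0], "yaw": 0, "fingers": -1}]'

```text
t: 3.28
eef_pos: [502.1, -202.0, 24.6]
tool_rot: [3.105, -0.475, 0.002]
ft_force: [-0.2, -0.2, -0.4]
opening: 0.572
finger_force: 0.0
```

Call:
send_rows --plan '[{"translation": [0, 0, 0], "yaw": 0, "fingers": -1}, {"translation": [0, 0, 0], "yaw": 0, "fingers": -1}]'

```text
t: 3.45
eef_pos: [501.5, -201.7, 23.9]
tool_rot: [3.105, -0.475, 0.0]
ft_force: [-0.4, -1.0, -0.3]
opening: 0.421
finger_force: 0.0
```

Call:
send_rows --plan '[{"translation": [-1, 0, 2], "yaw": 0, "fingers": -1}, {"translation": [0, 0, 0], "yaw": 0, "fingers": -1}, {"translation": [0, 0, 0], "yaw": 0, "fingers": -1}, {"translation": [0, 0, 0], "yaw": 0, "fingers": -1}, {"translation": [0, 0, 0], "yaw": 0, "fingers": -1}, {"translation": [0, 0, 0], "yaw": 0, "fingers": -1}]'

```text
t: 3.95
eef_pos: [501.3, -201.8, 22.7]
tool_rot: [3.105, -0.475, 0.002]
ft_force: [-0.9, -0.1, 6.0]
opening: 0.363
finger_force: 30.0
```

Run:
```python
from h import *
s=sense();print(s['eef_pos'],s['opening'],s['finger_force'],s['ft_force'])
```

```text
[ 501.28061283 -201.79458696   22.68245263] 0.3626603729087218 30.000048014335334 [-0.89784885 -0.08152512  6.00761289]
```

Call:
send_rows --plan '[{"translation": [0, 0, -10], "yaw": 0, "fingers": -1}, {"translation": [0, 0, -30], "yaw": 0, "fingers": -1}, {"translation": [0, 0, -38], "yaw": 0, "fingers": -1}, {"translation": [0, 0, -38], "yaw": 0, "fingers": -1}, {"translation": [0, 0, -38], "yaw": 0, "fingers": -1}, {"translation": [0, 0, -10], "yaw": 0, "fingers": -1}]'

```text
t: 4.45
eef_pos: [503.7, -202.8, 192.8]
tool_rot: [3.103, -0.475, 0.016]
ft_force: [1.5, -0.5, -0.5]
opening: 0.362
finger_force: 30.0
```

Call:
send_rows --plan '[{"translation": [-7, -20, 0], "yaw": 0, "fingers": -1}, {"translation": [-12, -36, 0], "yaw": 0, "fingers": -1}, {"translation": [-12, -36, 0], "yaw": 0, "fingers": -1}, {"translation": [-12, -36, 0], "yaw": 0, "fingers": -1}, {"translation": [-12, -36, 0], "yaw": 0, "fingers": -1}, {"translation": [-12, -36, 0], "yaw": 0, "fingers": -1}, {"translation": [-12, -36, 0], "yaw": 0, "fingers": -1}, {"translation": [-12, -36, 0], "yaw": 0, "fingers": -1}, {"translation": [-12, -36, 0], "yaw": 0, "fingers": -1}, {"translation": [-12, -36, 0], "yaw": 0, "fingers": -1}, {"translation": [-12, -36, 0], "yaw": 0, "fingers": -1}, {"translation": [-7, -20, 0], "yaw": 0, "fingers": -1}]'

```text
t: 5.45
eef_pos: [491.2, 223.7, 184.9]
tool_rot: [-3.105, 0.472, 0.002]
ft_force: [0.4, 0.3, -1.6]
opening: 0.36
finger_force: 30.0
```

Call:
send_rows --plan '[{"translation": [0, 0, 0], "yaw": -5, "fingers": -1}, {"translation": [0, 0, 0], "yaw": -5, "fingers": -1}, {"translation": [0, 0, 0], "yaw": -5, "fingers": -1}, {"translation": [0, 0, 0], "yaw": -5, "fingers": -1}, {"translation": [0, 0, 0], "yaw": -4.3, "fingers": -1}, {"translation": [0, 0, 0], "yaw": 0, "fingers": -1}, {"translation": [0, 0, 0], "yaw": 0, "fingers": -1}, {"translation": [0, 0, 0], "yaw": 0, "fingers": -1}]'

```text
t: 6.12
eef_pos: [491.9, 220.2, 185.2]
tool_rot: [3.136, 0.186, -0.001]
ft_force: [0.1, 0.4, -1.5]
opening: 0.357
finger_force: 30.0
```

```bash
cat >> h.py <<'E'
def cloud(m,d):
    v,u=np.mgrid[0:420,0:560];f=K(m)
    return (np.stack([(u-m['cx'])/f,-(v-m['cy'])/f,-np.ones_like(u,float)],-1)*d[...,None])@rot(m).T+m['xyz']
E
python3 - <<'E'
from h import *
s=sense();T=R.from_rotvec(s['tool_rot']).as_matrix();print(s['t'],s['eef_pos'],np.degrees(np.arctan2(T[1,0],T[0,0])),T[:,2],s['ft_force'],s['opening'])
m,im,d=shot('wrist','w3'); print(proj(m,[525,231,88]),proj(m,[535,132,88]))
E
```

```text
6.1167 [491.93363579 220.17394237 185.17967092] 6.78039745046067 [-9.07398565e-04 -3.37884695e-04 -9.99999531e-01] [ 0.10265832  0.35958536 -1.54245017] 0.3566072907034239
(np.float64(269.38600866691206), np.float64(168.09623110337736)) (np.float64(421.50518836554136), np.float64(170.68595914752783))
```

View pics/w3.png

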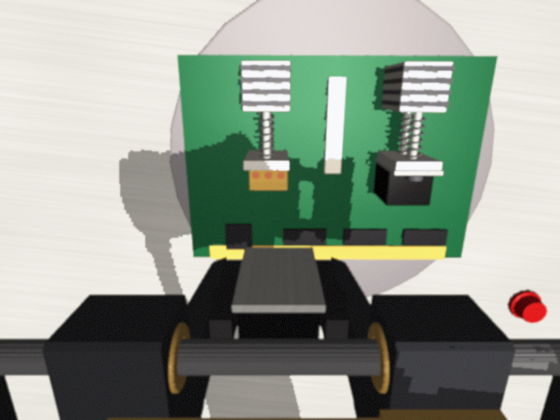

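The wrist view shows the left plate's top at (266,163) with nothing but the flat orange label (268,181) before it, and the right plate at (418,167) carrying the fitted regulator. The held regulator is upright at (278,275).

Run:
```python
from h import *
m,im,d=load('w3'); P=cloud(m,d); s=sense(); T=R.from_rotvec(s['tool_rot']).as_matrix()
print('label',np.median(P[176:188,255:282].reshape(-1,3),0),'board',np.median(P[210:220,255:282].reshape(-1,3),0))
def rep(n,k):
    q=P[k]; r=cv2.minAreaRect(q[:,:2].astype(np.float32)); print(n,len(q),np.median(q,0).round(1),r, cv2.boxPoints(r).round(1).tolist())
U=np.zeros(d.shape,bool)
for n,(a,b,c,e) in {'left':(235,300,145,175),'right':(375,450,150,180)}.items():
    k=U.copy();k[c:e,a:b]=1; rep(n+' top',k&(P[...,2]>78)&(P[...,2]<95))
k=U.copy();k[150:220,370:450]=1; rep('fitted ceramic',k&(P[...,2]>70)&(P[...,2]<80))
# held part, tool coordinates
k=U.copy();k[240:345,225:335]=1
Q=(P-s['eef_pos'])@T
q=Q[k&(d>0)]
k2=k&(abs(Q[...,1])<22)&(Q[...,0]>8)&(Q[...,0]<25); q=Q[k2]
print('held back x by tool z:')
for z in range(-30,32,6):
    w=q[(q[:,2]>=z)&(q[:,2]<z+6)]
    if len(w)>10: print(z,len(w),np.percentile(w[:,0],[5,50,95]).round(1),w[:,1].min().round(1),w[:,1].max().round(1), np.degrees(np.polyfit(w[:,1],w[:,0],1)[0]).round(1))
print('z range',np.percentile(q[:,2],[1,99]))
# steel line edges in pixels
```

```text
label [504.14443586 230.8768734   40.62744412] board [476.22248308 228.02948729  40.10965158]
left top 527 [527.5 233.7  86.8] ((530.263916015625, 234.0586395263672), (13.538208961486816, 29.347707748413086), 7.191104888916016) [[521.7000122070312, 247.8000030517578], [525.4000244140625, 218.6999969482422], [538.7999877929688, 220.3000030517578], [535.0999755859375, 249.5]]
right top 889 [536.5 135.3  86.8] ((536.162353515625, 134.34217834472656), (15.8130521774292, 31.713470458984375), 7.990219593048096) [[526.0999755859375, 148.89999389648438], [530.5, 117.5], [546.2000122070312, 119.69999694824219], [541.7999877929688, 151.10000610351562]]
fitted ceramic 1639 [520.1 134.8  75.9] ((526.59033203125, 133.07366943359375), (40.261165618896484, 32.57543182373047), 6.339404106140137) [[504.79998779296875, 147.0], [508.3999938964844, 114.69999694824219], [548.4000244140625, 119.0999984741211], [544.7999877929688, 151.5]]
held back x by tool z:
-30 1291 [ 9.4 12.2 13.4] -19.7 18.6 -0.4
-24 955 [ 9.3 12.8 13.4] -20.4 19.2 -0.6
-18 887 [ 9.2 12.8 13.3] -21.3 20.3 -0.5
-12 843 [ 9.2 12.7 13.3] -22.0 21.2 -0.5
-6 743 [ 9.2 12.7 13.2] -21.9 21.9 -0.9
0 656 [ 9.2 12.7 13.3] -22.0 22.0 -1.1
6 602 [ 9.2 12.7 13.2] -21.9 21.8 -0.9
12 434 [ 9.4 12.7 13.2] -21.7 21.9 -0.7
18 180 [12.3 12.8 13.1] -16.9 15.1 -0.1
z range [-30.26241107  19.70974107]
```

Run:
```python
from h import *
m,im,d=load('w3'); P=cloud(m,d); s=sense(); T=R.from_rotvec(s['tool_rot']).as_matrix()
print('tool yaw',np.degrees(np.arctan2(T[1,0],T[0,0])))
def line(pts):
    vx,vy,x,y=cv2.fitLine(np.float32(pts),cv2.DIST_HUBER,0,.01,.01).ravel(); a=np.degrees(np.arctan2(vx,vy)); a=(a+90)%180-90; return -a,(x,y)
hsv=cv2.cvtColor(im,cv2.COLOR_RGB2HSV)
g=cv2.inRange(hsv,(45,80,40),(85,255,255))
# board back edge: first green row per column (cols 190..490), plane z=40
pts=[onplane(m,u,np.argmax(g[:,u]>0)-.5,40)[:2] for u in range(195,485,3)]
print('back edge yaw',line(pts))
y=cv2.inRange(hsv,(22,100,100),(35,255,255)); 
pts=[onplane(m,u,np.argmax(y[235:265,u]>0)+234.5,40)[:2] for u in range(255,440,3) if y[235:265,u].any()]
print('strip yaw',line(pts))
# left plate front top edge: lowest row with z>80
for n,(a,b,c,e) in {'left':(246,287,150,185),'right':(392,440,150,190)}.items():
    fr=[];
    for u in range(a,b):
        col=np.where((P[c:e,u,2]>83))[0]
        if len(col): fr.append(onplane(m,u,c+col.max()+.5,87)[:2])
    print(n,'front',line(fr),len(fr))
    w=P[c:e,a-12:b+12]; k=(w[...,2]>83)&(w[...,2]<92)
    for r in range(c,e,1):
        cc=np.where(k[r-c])[0]
        if len(cc)>20: print(r,[onplane(m,a-12+x,r,87)[:2].round(1).tolist() for x in (cc.min()-.5,cc.max()+.5)])
# held ear: top plate extents in tool frame for z -30..-24, and ears y extents
Q=(P-s['eef_pos'])@T
for r in range(245,325,8):
    k=(abs(Q[r,:,1])<25)&(Q[r,:,0]>11)&(Q[r,:,0]<15)&(d[r]>0); q=Q[r][k]
    if len(q): print('held',r,q[:,1].min().round(1),q[:,1].max().round(1),np.median(q,0).round(1))
```

```text
tool yaw 6.798103975718345
back edge yaw (np.float32(6.7503967), (np.float32(601.83356), np.float32(193.68578)))
strip yaw (np.float32(6.7643433), (np.float32(455.21307), np.float32(175.87047)))
left front (np.float32(6.758209), (np.float32(523.74426), np.float32(231.86739))) 41
160 [[528.1, 248.3], [531.6, 219.2]]
161 [[527.5, 248.3], [530.9, 219.2]]
162 [[526.8, 248.2], [530.3, 219.1]]
163 [[526.2, 248.1], [529.6, 219.0]]
164 [[525.5, 248.1], [529.0, 218.9]]
165 [[524.8, 248.0], [528.3, 218.8]]
166 [[524.2, 248.0], [527.6, 218.7]]
167 [[523.5, 247.9], [527.0, 218.7]]
168 [[522.9, 247.9], [526.3, 218.6]]
169 [[522.2, 247.8], [525.7, 218.5]]
right front (np.float32(6.387512), (np.float32(531.519), np.float32(138.36157))) 48
161 [[539.0, 150.6], [542.6, 120.2]]
162 [[538.4, 150.4], [542.1, 119.4]]
163 [[537.8, 150.3], [541.4, 119.9]]
164 [[537.0, 150.8], [540.7, 119.7]]
165 [[536.4, 150.7], [540.1, 119.5]]
166 [[535.7, 150.5], [539.4, 119.3]]
167 [[535.1, 150.4], [538.8, 119.2]]
168 [[534.4, 150.2], [538.1, 119.0]]
169 [[533.6, 151.4], [537.5, 118.8]]
170 [[533.0, 150.6], [536.8, 118.6]]
171 [[532.3, 151.1], [536.3, 117.8]]
172 [[531.7, 151.0], [535.6, 117.6]]
173 [[531.0, 150.8], [534.9, 117.5]]
174 [[530.4, 150.0], [534.3, 117.3]]
held 253 -16.4 14.6 [12.8 -1.1 13.8]
held 261 -24.6 14.7 [12.8 -1.5  5.9]
held 269 -24.8 23.6 [12.9 -0.9 -1.5]
held 277 -24.2 24.9 [12.9 -0.5 -8.1]
held 285 -16.8 24.2 [ 12.8  -0.5 -14. ]
held 293 -16.6 24.0 [ 12.9  -0.5 -19.7]
held 301 -16.6 24.8 [ 12.9  -0.5 -24.8]
held 309 -24.8 24.9 [ 11.4  -0.  -27.4]
held 317 -23.9 24.8 [ 11.2  23.3 -31.7]
```

Call:
send_rows --plan '[{"translation": [6, -4, 10], "yaw": 0, "fingers": -1}, {"translation": [6, -4, 20], "yaw": 0, "fingers": -1}, {"translation": [0, 0, 25], "yaw": 0, "fingers": -1}, {"translation": [0, 0, 25], "yaw": 0, "fingers": -1}, {"translation": [0, 0, 18], "yaw": 0, "fingers": -1}, {"translation": [0, 0, 8], "yaw": 0, "fingers": -1}, {"translation": [0, 0, 0], "yaw": 0, "fingers": -1}, {"translation": [0, 0, 0], "yaw": 0, "fingers": -1}, {"translation": [0, 0, 0], "yaw": 0, "fingers": -1}]'

```text
t: 6.92
eef_pos: [504.5, 230.3, 80.9]
tool_rot: [-3.135, -0.189, -0.004]
ft_force: [0.2, -0.9, -1.4]
opening: 0.356
finger_force: 30.0
```

```bash
cat > meas.py <<'E'
from h import *
import sys
s=sense();T=R.from_rotvec(s['tool_rot']).as_matrix();m,im,d=shot('wrist',sys.argv[1]);P=cloud(m,d)
print(s['t'],s['eef_pos'],s['ft_force'],np.degrees(np.arctan2(T[1,0],T[0,0])),T[:,2].round(4))
print('pix plate',proj(m,[523.95,233.15,87]))
Q=(P-s['eef_pos'])@T
print('face in tool (from w3)',T.T@(np.array([523.95,233.15,64])-s['eef_pos']))
E
python3 meas.py w4
```

```text
6.9167 [504.47255872 230.27652871  80.91837582] [ 0.19897379 -0.86629087 -1.35162463] 6.8839238350995995 [ 2.2e-03  9.0e-04 -1.0e+00]
pix plate (np.float64(279.3719547103146), np.float64(259.0120355515754))
face in tool (from w3) [19.64277367 -0.50754089 16.96357396]
```

View pics/w4.png

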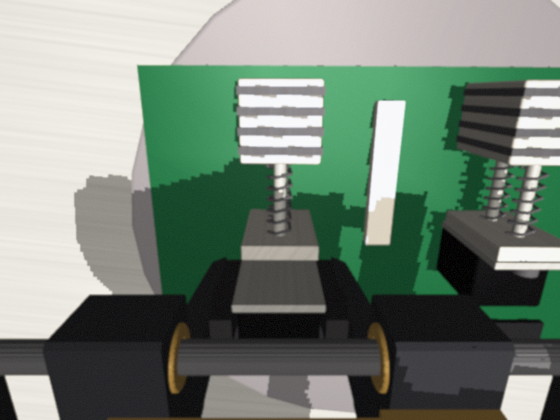

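The picture shows the held regulator's back (278,285) centred on the left plate (279,240), with a small gap between them. Now I'll lower it.

Call:
send_rows --plan '[{"translation": [2, 0, 5], "yaw": 0, "fingers": -1}, {"translation": [0, 0, 6], "yaw": 0, "fingers": -1}, {"translation": [0, 0, 4], "yaw": 0, "fingers": -1}, {"translation": [0, 0, 2], "yaw": 0, "fingers": -1}, {"translation": [0, 0, 0], "yaw": 0, "fingers": -1}, {"translation": [0, 0, 0], "yaw": 0, "fingers": -1}, {"translation": [0, 0, 0], "yaw": 0, "fingers": -1}]'

```text
t: 7.55
eef_pos: [505.3, 230.0, 62.7]
tool_rot: [3.136, 0.189, -0.0]
ft_force: [0.3, -0.6, -0.4]
opening: 0.356
finger_force: 30.0
```

```bash
python3 meas.py w5
python3 - <<'E'
from h import *
m,im,d=load('w5');P=cloud(m,d); s=sense();T=R.from_rotvec(s['tool_rot']).as_matrix();Q=(P-s['eef_pos'])@T
print('board z',np.median(P[250:290,360:420].reshape(-1,3),0))
for n,a in (('plate',(P[...,2]>80)&(P[...,2]<92)&(abs(Q[...,1])<20)&(Q[...,0]>14)&(Q[...,0]<26)),('heldtop',(abs(Q[...,1])<18)&(Q[...,0]>11)&(Q[...,0]<14.2))):
    q=Q[a&(d>0)]; print(n,len(q),np.percentile(q,[1,99],0).round(1).tolist())
E
```

```text
7.55 [505.26651978 229.99491406  62.71113528] [ 0.32000983 -0.6097025  -0.43181527] 6.893655647552546 [-0. -0. -1.]
pix plate (np.float64(278.4723700293944), np.float64(284.95105175111263))
face in tool (from w3) [18.927071   -0.88972354 -1.28939829]
board z [511.55454183 178.32451241  40.15393627]
plate 2142 [[18.6, -15.4, -25.4], [25.1, 13.8, -17.3]]
heldtop 2203 [[11.1, -16.4, -28.2], [13.8, 15.0, -14.2]]
```

Call:
send_rows --plan '[{"translation": [1, 0, 0.8], "yaw": 0, "fingers": -1}, {"translation": [1, 0, 0.7], "yaw": 0, "fingers": -1}, {"translation": [1, 0, 0], "yaw": 0, "fingers": -1}, {"translation": [0, 0, 0], "yaw": 0, "fingers": -1}, {"translation": [0, 0, 0], "yaw": 0, "fingers": -1}, {"translation": [0, 0, 0], "yaw": 0, "fingers": -1}]'

```text
t: 8.1
eef_pos: [508.2, 230.4, 61.2]
tool_rot: [-3.136, -0.189, 0.0]
ft_force: [-0.0, 0.5, -0.9]
opening: 0.36
finger_force: 30.0
```

```bash
python3 meas.py w6
```

```text
8.1 [508.24108895 230.36730406  61.20052116] [-0.03259003  0.50686706 -0.8926847 ] 6.894723094258937 [-1.e-04  0.e+00 -1.e+00]
pix plate (np.float64(278.43627278414476), np.float64(294.98361362615856))
face in tool (from w3) [15.92921708 -0.87680863 -2.80028837]
```

Call:
send_rows --plan '[{"translation": [1.5, 0, 0], "yaw": 0, "fingers": -1}, {"translation": [1.5, 0, 0], "yaw": 0, "fingers": -1}, {"translation": [1.5, 0, 0], "yaw": 0, "fingers": -1}, {"translation": [1.5, 0, 0], "yaw": 0, "fingers": -1}, {"translation": [1.5, 0, 0], "yaw": 0, "fingers": -1}, {"translation": [1.5, 0, 0], "yaw": 0, "fingers": -1}, {"translation": [0, 0, 0], "yaw": 0, "fingers": -1}, {"translation": [0, 0, 0], "yaw": 0, "fingers": -1}, {"translation": [0, 0, 0], "yaw": 0, "fingers": -1}, {"translation": [0, 0, 0], "yaw": 0, "fingers": -1}]'

```text
t: 8.98
eef_pos: [516.8, 231.3, 61.0]
tool_rot: [3.136, 0.189, -0.001]
ft_force: [-4.3, -0.9, -0.9]
opening: 0.36
finger_force: 30.0
```

```bash
python3 meas.py w7
```

```text
8.9833 [516.81134032 231.34829707  61.03329781] [-4.34797421 -0.92974168 -0.92971141] 6.893038871788279 [-7.e-04 -2.e-04 -1.e+00]
pix plate (np.float64(278.3286111914748), np.float64(316.87370635597455))
face in tool (from w3) [ 7.30126027 -0.93161151 -2.97180347]
```

```bash
cat > edge.py <<'E'
from h import *
import sys
n=np.array([.9930,.1178])
for fn in sys.argv[1:]:
    m,im,d=load(fn);P=cloud(m,d); s=P[...,:2]@n
    u0=int(proj(m,[523.95,233.15,87])[0])
    out=[];ho=[]
    for u in list(range(u0-26,u0-14))+list(range(u0+14,u0+26)):
        z=P[:,u,2]; k=(z>83)&(z<92)&(d[:,u]>0)&(s[:,u]>520)&(s[:,u]<566)
        r=np.where(k)[0]
        if len(r): out.append(onplane(m,u,r.min()-.5,87)[:2]@n)
        k=(z>78)&(z<90)&(s[:,u]>570)&(s[:,u]<625); r=np.where(k)[0]
        if len(r): ho.append(onplane(m,u,r.max()+.5,82)[:2]@n)
    print(fn,'plate back',np.median(out).round(2),np.std(out).round(2),len(out),'housing front',np.median(ho).round(2) if ho else None)
E
python3 edge.py w3 w4 w5 w6 w7
```

```text
w3 plate back 554.0 0.0 17 housing front 584.52
w4 plate back 555.15 0.24 24 housing front 584.46
w5 plate back 555.53 0.29 24 housing front 584.57
w6 plate back 555.6 0.33 24 housing front 584.61
w7 plate back 561.68 0.29 24 housing front 584.79
```

Call:
send_rows --plan '[{"translation": [0, 0, 0], "yaw": 0, "fingers": -1}]'

```text
t: 9.12
eef_pos: [516.9, 231.4, 61.1]
tool_rot: [3.136, 0.189, -0.001]
ft_force: [-2.6, 0.2, -0.3]
opening: 0.362
finger_force: 30.0
```

Call:
send_rows --plan '[{"translation": [0, 0, 0], "yaw": 0, "fingers": -1}]'

```text
t: 9.2
eef_pos: [516.9, 231.3, 61.0]
tool_rot: [3.136, 0.189, -0.001]
ft_force: [-2.8, -0.9, -0.2]
opening: 0.358
finger_force: 30.0
```

Call:
send_rows --plan '[{"translation": [0, 0, 0], "yaw": 0, "fingers": -1}]'

```text
t: 9.28
eef_pos: [516.9, 231.4, 61.0]
tool_rot: [3.136, 0.189, -0.001]
ft_force: [-3.3, -0.6, -1.9]
opening: 0.361
finger_force: 30.0
```

Call:
send_rows --plan '[{"translation": [1, 0, 0], "yaw": 0, "fingers": -1}, {"translation": [1, 0, 0], "yaw": 0, "fingers": -1}, {"translation": [1, 0, 0], "yaw": 0, "fingers": -1}, {"translation": [1, 0, 0], "yaw": 0, "fingers": -1}, {"translation": [1, 0, 0], "yaw": 0, "fingers": -1}, {"translation": [0.3, 0, 0], "yaw": 0, "fingers": -1}, {"translation": [0, 0, 0], "yaw": 0, "fingers": -1}, {"translation": [0, 0, 0], "yaw": 0, "fingers": -1}, {"translation": [0, 0, 0], "yaw": 0, "fingers": -1}]'

```text
t: 10.03
eef_pos: [521.9, 231.9, 61.0]
tool_rot: [3.136, 0.189, -0.002]
ft_force: [-4.5, -0.4, 0.9]
opening: 0.363
finger_force: 30.0
```

```bash
python3 meas.py w8; python3 edge.py w8
python3 - <<'E'
from h import *
m,im,d=load('w8');P=cloud(m,d);s=sense();T=R.from_rotvec(s['tool_rot']).as_matrix();Q=(P-s['eef_pos'])@T
q=Q[(abs(Q[...,1])<18)&(Q[...,0]>10)&(Q[...,0]<22)&(d>0)&(Q[...,2]<-18)]
print(len(q),np.percentile(q,[1,50,99],0).round(1).tolist())
m,im,d=shot('scene','s8');u,v=map(int,proj(m,[530,232,64])); 
cv2.imwrite('pics/s8c.png',np.clip(cv2.resize(im[v-38:v+38,u-50:u+50],(800,600),interpolation=cv2.INTER_CUBIC)*1.5,0,255).astype(np.uint8)[:,:,::-1])
E
```

```text
10.0333 [521.87425296 231.9320522   61.04628749] [-4.45848057 -0.445356    0.92289585] 6.886825760395198 [-1.4e-03 -3.0e-04 -1.0e+00]
pix plate (np.float64(278.2773330125446), np.float64(329.30184116032285))
face in tool (from w3) [ 2.20258418 -0.95974033 -2.95703596]
w8 plate back 566.81 0.31 24 housing front 584.66
3915 [[10.1, -16.8, -76.9], [17.5, -0.7, -26.2], [21.9, 16.6, -18.3]]
```

View pics/s8c.png

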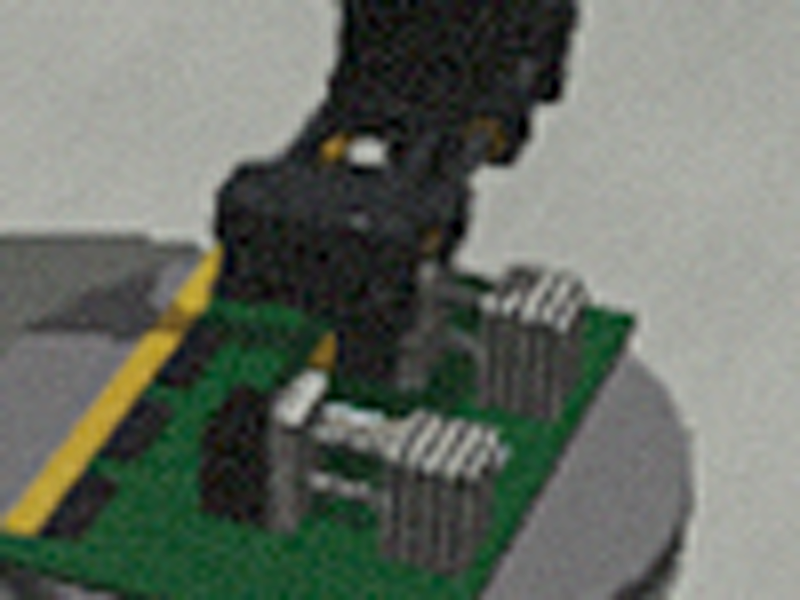

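View pics/w8.png

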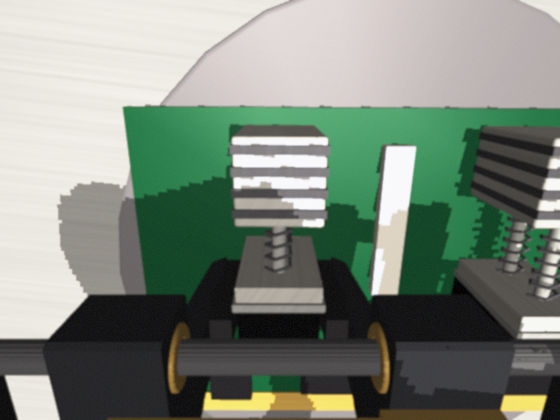

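The scene crop shows the held regulator pressed on the left plate, with the right stop undisturbed. The wrist view shows its ear (278,308) squarely against the plate (278,275). The plate is pushed back about 11.1 mm and the foot is about 0.4 mm above the board, so I'll hand in.

```bash
python3 -c "
from bench import ticket;print(ticket.sign_off())"
```

```text
the job is handed in; nothing more can be done
None
```

The loose regulator is held upright against the empty left stop, pushing its plate back about 11 mm (roughly 5 N) with the foot about 0.4 mm above the board; the job is handed in with the arm still gripping and pressing.

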